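# Seat the green filter carriage in the corner of rail and green stop

### The job

On the optical table, push the black carriage with the green filter along the surface until its base sits flush against both the long blue alignment rail and the inner side of the green end stop, square in that corner, then move clear. Slide it gently with the fingers against its black base: do not lift or tip it, and do not touch the filter holder on top. Leave the amber-filter carriage and everything else on the table where it stands.

Things in the scene. Friction and masses are not known exactly. Their poses are not given: they have to be found in the camera images.
- green_carriage: the filter carriage to push, loose, 0.45 to 0.85 kg: a black rectangular base 60 mm along its own x, 90 mm along its own y and 24 mm high, standing flat on the table; origin at the centre of its underside. It starts turned up to about 0.3 rad, its +x side roughly towards the rail, and slides with ordinary dry friction
- green_carriage_filter: the delicate green filter holder fixed on the middle of the green carriage's base, not to be touched: upright plate 34 mm along the carriage's x, 12 mm along its y and 30 mm high, its top 54 mm above the table; origin at the centre of its underside, 24 mm above the carriage's origin
- rail: straight blue alignment rail fixed to the table, 600 mm long, 22 mm thick, 20 mm high, beyond the carriages; origin at table level in the middle of its near face, turned up to 0.12 rad from the robot's frame. Its face is its plane x = 0 and runs along y; carriages sit at x < 0
- green_stop: green end stop fixed at one end of the rail (left or right, differing each time): a bar 58 mm along the rail's x, 25 mm along y, 20 mm high, from the rail's face towards the robot; origin at the centre of its underside, axes as the rail's. Seated flush on its inner side, the carriage's origin is 57.5 mm from this origin along y, towards the rail's middle, and 30 mm from the rail's face
- amber_stop: orange end stop, the same bar fixed at the rail's other end; not for the green carriage
- amber_carriage: the other filter carriage, to be left alone: the same shape and size as the green one, but with an orange filter holder. Origin: centre of the underside, on the table
- post: loose steel post on a round foot, 32 mm across, 55 mm tall, origin at the centre of its underside; leave alone
- duster: loose blue spray can, 58 mm across, 170 mm tall, origin at the centre of its underside; leave alone
- red_box: loose red parts box, 75 x 110 x 32 mm, origin at the centre of its underside; leave alone
- driver: loose screwdriver, 160 mm long, lying on the table along its own x; leave alone
- lens_tube: loose black lens tube ring, 30 mm across, 25 mm tall, origin at the centre of its underside; leave alone
- jar: loose white-capped jar, 50 mm across, 60 mm tall, beyond the rail, origin at the centre of its underside; leave alone
- puck: loose brass sensor puck, 44 mm across, 24 mm tall, beyond the rail, origin at the centre of its underside; leave alone

How it is judged:
By the outcome, as a careful person would: the job done as asked, in the order asked, and still so for the second after the job is handed in, with the robot touching nothing.
It also fails if it takes over 56 s, if anything falls off the work surface, if the arm or the gripper's body presses on something with over 40 N, if the wrist force passes 120 N, or if a joint passes its speed limit or range.

### The arm

A 6-joint arm with a two-finger parallel gripper is mounted at the origin on the work surface. World frame = base frame: x ahead of the robot, y to its left, z up, the work surface at z = 0. Lengths are in m, angles in rad, forces in N, time in s.
With the tool pointing down it reaches from about 0.35 to 0.775 m from the base axis. Payload 7.3 kg.
Tool frame: the origin (TCP) lies midway between the tips of the shut fingers; the grasp point (between the pads) lies 19 mm behind it; z points along the fingers, y is the line along which they close (so a half turn about z gives the same grasp; the last joint's range is limited). The gripper opens to 92 mm and grips with 3 to 60 N. Pads are 19 mm wide; open, the fingers measure 130 mm over their backs; the gripper's body (75 mm by 190 mm) begins 47 mm behind the grasp point.
Start: joints at [0.981, 0.342, 1.524, -0, 1.275, -0.146], TCP at [0.225, 0.474, 0.227] pointing down, gripper open.
Joint ranges: [-2.53, 2.53], [-0.77, 2.02], [0.04, 2.7], [-1, 4.14], [0.28, 2.66], [-3.11, 3.11]. Speed limits (rad/s): [2.57, 2.57, 3.14, 3.14, 3.14, 3.14].

### API

Orientations are given as [roll, pitch, yaw] about the fixed x, y, z axes, in that order (R = Rz(yaw) Ry(pitch) Rx(roll)).
In Python, from cell import monitor, vision, workorder gives the robot as it stands.
- The arm moves only by the tool move_arm, never from a script. Its argument "rows" is a list of rows, each a list of 5 numbers: the shift along the world's x, y, z in mm, then the turn about the world's z in rad, then the closure, from -1 (fully open) to 1 (shut). A call has 1 to 12 rows; each row shifts and turns the commanded pose from where the row before left it; what a row does not reach is not made up. A row lasts 1/10 s, in which the tool goes at most 50 mm and 8.59 degrees, less where a joint would pass 70% of its speed; a pose out of reach is approached as far as the arm can. A call is refused whole if a number of a shift passes 50 or a number of a turn 0.15, either way. A call with a gripper value outside its range is refused whole. The fingers move at their own pace and stop on an object; "newtons" is the grip in N (left out, the last holds). Time passes only in rows, so rows that do not move let the fingers close. It gives the time, the measured TCP pose, the force, the opening and the grip force at its end, in the units of the state.
- monitor.observe(): the state, without advancing time (a new reading comes with each control period).
- vision.read_camera(name): name is "scene" or "top" or "wrist"; returns the picture (480x640x3 uint8, red, green, blue); there is no depth.
- vision.get_calibration(name): a dict with "K" (3x3 intrinsics, pixels), "T" (4x4, takes a point from camera to world coordinates); the wrist camera has in their place "mount" (4x4, takes a point from camera to tool coordinates, whose origin is the TCP and whose axes are the flange's). Camera axes: x right, y up, looking along -z (the intrinsics and any distortion apply to the point x, -y, -z); pixel columns grow to the right and rows downward; lengths in m; the calibration is good to about 2 mm. A picture is of the moment at which its call begins: read the wrist's pose just before it. get_calibration takes no time and is no camera call.
- workorder.hand_in(): hands the job in; it is judged then, once.
The state is a dict: "time": time; "qpos": joint angles; "qvel": joint speeds; "joint_efforts": joint torques, N m; "tool_pos": TCP position; "tool_rot": TCP orientation; "contact_force": force on the tool from outside, world axes, zero at the start; "torque": the same for the moment, N m; "opening": finger opening in m; "grip_force": force on a finger pad.
Only numpy, scipy, OpenCV 4.12 (cv2) and the standard library are available. Lean on these libraries where they do the work, as an engineer would, in place of code of your own. Each camera call takes 0.05 s, during which the arm holds its last target. There are 200 camera calls.

## Working session

There is one attempt and no reset: what is moved stays moved. The work goes in short steps, Python scripts to look and compute and a tool call to move; the robot and the scene stay as the last step left them, time stands still between calls to the robot, and variables do not carry over. Pictures are saved under pics/ and viewed, at most 10 in all, crops included, and the job is handed in when it is done.

Besides the shell and the picture viewer there is one more tool, called as name(argument=value, ...), one argument or row to a line, values as JSON. move_arm: Moves the arm, as the interface text tells. Its arguments: {"type":"object","properties":{"rows":{"type":"array","items":{"type":"array","items":{"type":"number"}}},"newtons":{"type":"number"}},"required":["rows"]}

```bash
mkdir -p pics; ls; python3 - <<'E'
from cell import monitor, vision
import cv2
for n in("top","scene"):
    im=vision.read_camera(n); cv2.imwrite(f"pics/{n}0.png",im[:,:,::-1])
    c=vision.get_calibration(n); print(n,c)
s=monitor.observe(); print(s)
E
```

```text
pics
top {'K': array([[453.73147819,   0.        , 325.7321976 ],
       [  0.        , 453.73147819, 233.85388942],
       [  0.        ,   0.        ,   1.        ]]), 'T': array([[ 0.01869887,  0.98443411, -0.17475652,  0.47149941],
       [-0.99976322,  0.02035541,  0.00769136, -0.00803015],
       [ 0.01112888,  0.17457132,  0.98458164,  0.99635638],
       [ 0.        ,  0.        ,  0.        ,  1.        ]])}
scene {'K': array([[473.10943844,   0.        , 321.94528262],
       [  0.        , 473.10943844, 240.72874503],
       [  0.        ,   0.        ,   1.        ]]), 'T': array([[ 0.66119531, -0.49246623,  0.56594857,  1.21135223],
       [ 0.75019276,  0.43967044, -0.49386306, -0.54353921],
       [-0.00561998,  0.75111045,  0.66015263,  0.74614369],
       [ 0.        ,  0.        ,  0.        ,  1.        ]])}
{'time': 0.1, 'qpos': array([ 9.81004034e-01,  3.42668111e-01,  1.52488717e+00, -8.12660009e-06,
        1.27539751e+00, -1.45980275e-01]), 'qvel': array([-1.31686728e-03, -7.66954013e-04, -4.18570893e-03, -4.09595506e-04,
       -9.58740081e-05,  2.55090978e-04]), 'joint_efforts': array([ 1.92071093e-03, -4.32002628e+01, -2.44696069e+01,  7.20050535e-02,
        5.25848055e-02, -6.03579701e-05]), 'tool_pos': array([0.22520506, 0.47386027, 0.22611862]), 'tool_rot': array([-3.14024585e+00, -1.90160468e-04,  2.69778288e+00]), 'contact_force': array([ 0.59475484,  0.17987974, -1.00351723]), 'torque': array([ 0.02171559, -0.001579  , -0.02452742]), 'grip_force': 0.0, 'opening': 0.09200258408186793}
```

View pics/top0.png

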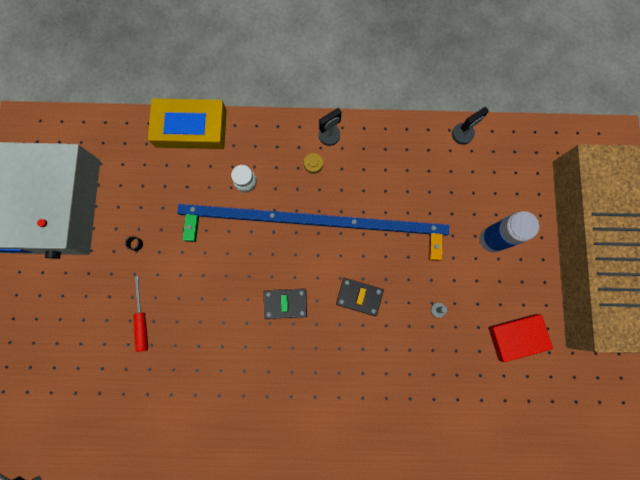

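View pics/scene0.png

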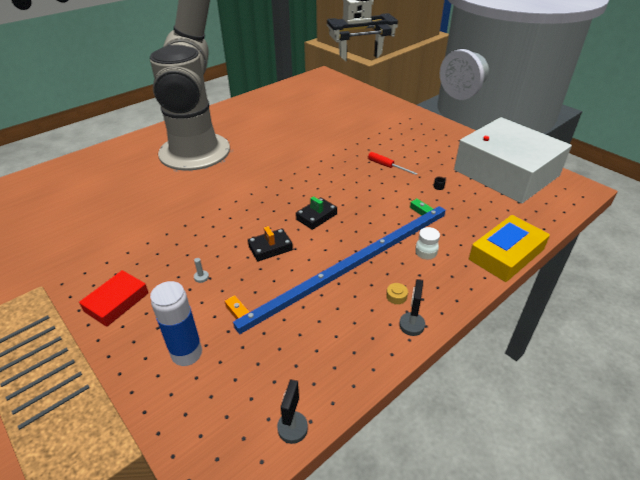

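```bash
cat > h.py <<'E'
from cell import monitor, vision
import cv2, numpy as np
def cast(uv,z,K,T):
    uv=np.atleast_2d(uv).astype(float)
    d=np.c_[(uv[:,0]-K[0,2])/K[0,0],-(uv[:,1]-K[1,2])/K[1,1],-np.ones(len(uv))]@T[:3,:3].T
    o=T[:3,3]; return o+d*((z-o[2])/d[:,2])[:,None]
def masks(im):
    h=cv2.cvtColor(im,cv2.COLOR_RGB2HSV); H,S,V=[h[...,i].astype(int) for i in range(3)]
    return dict(blue=(H>100)&(H<130)&(S>130)&(V>50),green=(H>45)&(H<80)&(S>120)&(V>60),
      amber=(H>12)&(H<24)&(S>180)&(V>150),black=(V<75)&(S<90))
def blobs(m,lo,hi):
    n,l,s,c=cv2.connectedComponentsWithStats(m.astype(np.uint8))
    return [(l==i,s[i],c[i]) for i in range(1,n) if lo<s[i][4]<hi]
def rect(m,z,K,T):
    """min-area rectangle of a blob's outline, on the plane z: centre, sides, angle of the long side from world y"""
    v,u=np.nonzero(m); P=np.concatenate([cast(np.c_[u+a,v+b],z,K,T)[:,:2] for a in(-.5,.5) for b in(-.5,.5)])
    (c,s,a)=cv2.minAreaRect((P*1000).astype(np.float32)); a=np.radians(a)
    if s[0]<s[1]: a+=np.pi/2
    a=(a-np.pi/2+np.pi/2)%np.pi-np.pi/2
    return np.round(c,1),np.round(sorted(s),1),round(a,3)
def lineedge(m,z,K,T,top):
    v,u=np.nonzero(m); us=np.arange(u.min()+8,u.max()-8)
    e=[(x,(v[u==x].min()-.5) if top else (v[u==x].max()+.5)) for x in us if (u==x).any()]
    P=cast(e,z,K,T)[:,:2]*1000; k=np.polyfit(P[:,1],P[:,0],1)
    r=P[:,0]-np.polyval(k,P[:,1]); g=abs(r)<2; k=np.polyfit(P[g,1],P[g,0],1); return k,P[[0,-1],1]
E
python3 - <<'E'
from h import *
c=vision.get_calibration("top");K,T=c["K"],c["T"]
im=vision.read_camera("top"); M=masks(im)
for b,s,cc in blobs(M["blue"],500,6000):
    if s[2]>200:
        print("far edge",lineedge(b,.02,K,T,True),"near bottom",lineedge(b,0,K,T,False))
for n,z in(("green",.02),("amber",.02)):
    for b,s,cc in blobs(M[n],60,1000): print(n,s,cc,rect(b,z if cc[1]<270 else .054,K,T))
k=np.ones((5,5),np.uint8)
m=cv2.morphologyEx((M["black"]|((M["green"]|M["amber"]))).astype(np.uint8),cv2.MORPH_CLOSE,k)
for b,s,cc in blobs(m,500,3000): print("blk",s,cc,rect(b,.024,K,T))
cv2.imwrite("pics/crop.png",cv2.resize(im[190:340,160:460,::-1],(800,400),interpolation=cv2.INTER_CUBIC))
E
```

```text
far edge (array([5.80269923e-02, 6.87186542e+02]), array([ 293.3740233 , -264.39367687])) near bottom (array([5.82040115e-02, 6.68499982e+02]), array([ 298.05106566, -269.18891958]))
green [183 215  15  27 292] [189.66438356 227.6130137 ] (array([652.5, 281.9]), array([28.5, 60.4]), np.float64(1.517))
green [281 295   7  17 118] [283.97457627 303.06779661] (array([493. ,  67.6]), array([14.4, 34.7]), np.float64(-1.537))
amber [304 153  19  18 189] [313.02116402 161.42328042] (array([808.9,  16.6]), array([40.6, 42.5]), np.float64(0.828))
amber [430 234  13  26 273] [436.3003663  246.37362637] (array([ 622.3, -256.7]), array([28.3, 57.8]), np.float64(1.544))
amber [357 288   9  17  80] [360.8375 295.775 ] (array([510.5, -90. ]), array([13.3, 35. ]), np.float64(1.298))
blk [ 148   99   74   43 1910] [184.84816754 118.10418848] (array([901.3, 309.8]), array([102. , 165.9]), np.float64(-0.003))
blk [449 107  40  37 563] [467.85079929 127.28419183] (array([ 899.4, -346.1]), array([ 51.1, 111.2]), np.float64(0.62))
blk [319 108  24  38 606] [329.86963696 127.87458746] (array([892.4, -21.8]), array([54.5, 91.6]), np.float64(-1.549))
blk [   0  142  102  116 2654] [ 78.94687265 208.14581763] (array([675.9, 538.3]), array([168.8, 293.4]), np.float64(1.056))
blk [ 337  278   47   38 1186] [359.56661046 296.45193929] (array([516.1, -88.3]), array([ 72.2, 101.5]), np.float64(-0.256))
blk [ 264  289   43   30 1084] [285.57656827 302.99169742] (array([492.5,  67.4]), array([60.5, 90.4]), np.float64(0.067))
```

View pics/crop.png

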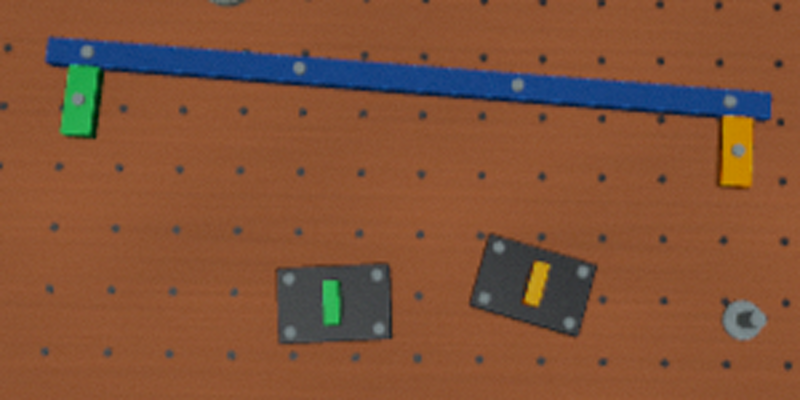

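move_arm(
  rows=[
    [16,-34,-8,0.032,0.15],
    [16,-34,-8,0.032,0.15],
    [16,-34,-8,0.032,0.15],
    [16,-34,-8,0.032,0.15],
    [16,-34,-8,0.032,0.15],
    [16,-34,-8,0.032,0.15],
    [16,-34,-8,0.032,0.15],
    [16,-34,-8,0.032,0.15],
    [16,-34,-8,0.032,0.15],
    [16,-34,-8,0.032,0.15],
    [16,-34,-8,0.032,0.15],
    [14,-33,-8,0.032,0.15],
  ],
)

```text
time: 1.35
tool_pos: [0.416, 0.0656, 0.1304]
tool_rot: [3.141, 0.0, 3.083]
contact_force: [0.3, 0.5, -0.2]
opening: 0.0391
grip_force: 0.0
```

move_arm(
  rows=[
    [0,0,-30,0,0.15],
    [0,0,-30,0,0.15],
    [0,0,-30,0,0.15],
    [0,0,-20,0,0.15],
    [0,0,-9,0,0.15],
    [0,0,0,0,0.15],
  ],
)

```text
time: 1.95
tool_pos: [0.4148, 0.0672, 0.0109]
tool_rot: [3.142, -0.002, 3.082]
contact_force: [0.4, 0.7, 0.2]
opening: 0.0392
grip_force: 0.0
```

move_arm(
  rows=[
    [15,-1,0,0,0.15],
    [15,-1,0,0,0.15],
    [5,0,0,0,0.15],
    [5,0,0,0,0.15],
    [5,-0.5,0,0,0.15],
    [6,-0.5,0,0,0.15],
    [8,-0.5,0,0,0.15],
    [8,-0.5,0,0,0.15],
    [10,-0.5,0,0,0.15],
    [10,-0.5,0,0,0.15],
    [10,-0.5,0,0,0.15],
    [10,-0.5,0,0,0.15],
  ],
)

```text
time: 3.15
tool_pos: [0.5223, 0.0612, 0.0119]
tool_rot: [3.142, -0.001, 3.082]
contact_force: [-5.7, -0.3, 4.7]
opening: 0.0392
grip_force: 3.0
```

```bash
cat > look.py <<'E'
from h import *
c=vision.get_calibration("top");K,T=c["K"],c["T"]
def look(n):
    im=vision.read_camera("top"); cv2.imwrite(f"pics/{n}.png",cv2.resize(im[170:340,150:470,::-1],(800,425),interpolation=cv2.INTER_CUBIC))
    M=masks(im)
    for b,s,cc in blobs(M["green"],30,1000): print("green",s,rect(b,.02 if cc[0]<205 else .054,K,T))
import sys; look(sys.argv[1])
s=monitor.observe(); print(s["tool_pos"],s["contact_force"])
E
python3 look.py a
```

```text
green [183 215  15  27 293] (array([652.5, 282. ]), array([28.7, 60.4]), np.float64(1.517))
[0.52469094 0.06097899 0.01211551] [-0.19682523  0.59832078  0.53450537]
```

View pics/a.png

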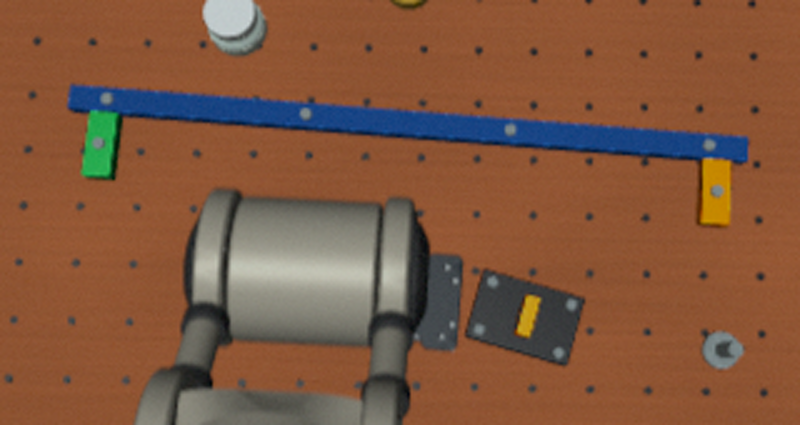

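move_arm(
  rows=[
    [6,-0.5,0,0,0.15],
    [9,-0.5,0,0,0.15],
    [9,-0.5,0,0,0.15],
    [9,-0.5,0,0,0.15],
    [9,-0.5,0,0,0.15],
    [9,-0.5,0,0,0.15],
    [7,-0.5,0,0,0.15],
    [5,-0.2,0,0,0.15],
    [3,-0.2,0,0,0.15],
    [0,0,0,0,0.15],
  ],
)

```text
time: 4.2
tool_pos: [0.5891, 0.0572, 0.0118]
tool_rot: [3.141, 0.001, 3.082]
contact_force: [-0.9, 0.9, 0.2]
opening: 0.0388
grip_force: 0.2
```

```bash
python3 - <<'E'
from h import *
im=vision.read_camera("scene"); cv2.imwrite("pics/b.png",cv2.resize(im[150:350,200:500,::-1],(800,533),interpolation=cv2.INTER_CUBIC))
E
```

```text
(no output)
```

View pics/b.png

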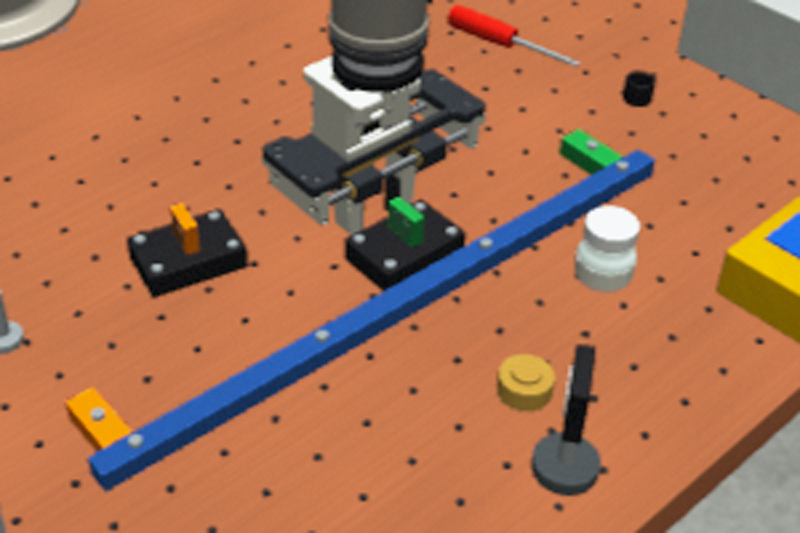

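move_arm(
  rows=[
    [3,-0.2,0,0,0.15],
    [3,-0.2,0,0,0.15],
    [2,-0.1,0,0,0.15],
    [1,-0.1,0,0,0.15],
    [1,0,0,0,0.15],
  ],
)

```text
time: 4.75
tool_pos: [0.5979, 0.0567, 0.0119]
tool_rot: [3.142, -0.001, 3.082]
contact_force: [-7.0, 0.7, 4.3]
opening: 0.039
grip_force: 2.9
```

move_arm(
  rows=[
    [1,0,0,0,0.15],
    [1,0,0,0,0.15],
    [0,0,0,0,0.15],
  ],
)

```text
time: 5.05
tool_pos: [0.5982, 0.0567, 0.0119]
tool_rot: [-3.141, -0.005, 3.082]
contact_force: [-11.5, -0.5, 8.6]
opening: 0.039
grip_force: 5.6
```

move_arm(
  rows=[
    [-10,0,0,0,0.15],
    [-30,2,0,0,0.15],
    [-10,0,40,0,0.15],
    [0,0,45,0,0.15],
    [0,-30,10,0,1],
    [15,-40,0,0,1],
    [30,-25,0,0,1],
    [30,0,0,0,1],
    [8,0,0,0,1],
    [0,0,0,0,1],
  ],
)

```text
time: 6.05
tool_pos: [0.6343, -0.0364, 0.1064]
tool_rot: [3.142, 0.001, 3.082]
contact_force: [-1.0, 0.3, 0.5]
opening: 0.0009
grip_force: 0.0
```

```bash
python3 look.py c; python3 - <<'E'
from h import *
im=vision.read_camera("scene"); cv2.imwrite("pics/d.png",cv2.resize(im[130:330,200:500,::-1],(800,533),interpolation=cv2.INTER_CUBIC))
c=vision.get_calibration("scene")
for b,s,cc in blobs(masks(im)["green"],20,2000): print(s,cast(cc,.039,c["K"],c["T"]))
E
```

```text
green [183 215  15  27 291] (array([652.6, 281.9]), array([28.5, 60.3]), np.float64(1.517))
[ 0.63318325 -0.03600523  0.1062851 ] [-0.21469389  0.24119731  0.24626458]
[221   0  15  43 294] [[-0.91781773  0.72092372  0.039     ]]
[296  41   8  18  91] [[-0.37151712  0.71919629  0.039     ]]
[410 199  23  16 195] [[0.67033641 0.24915635 0.039     ]]
[348 226  14  18 141] [[0.64029138 0.05638438 0.039     ]]
```

View pics/d.png

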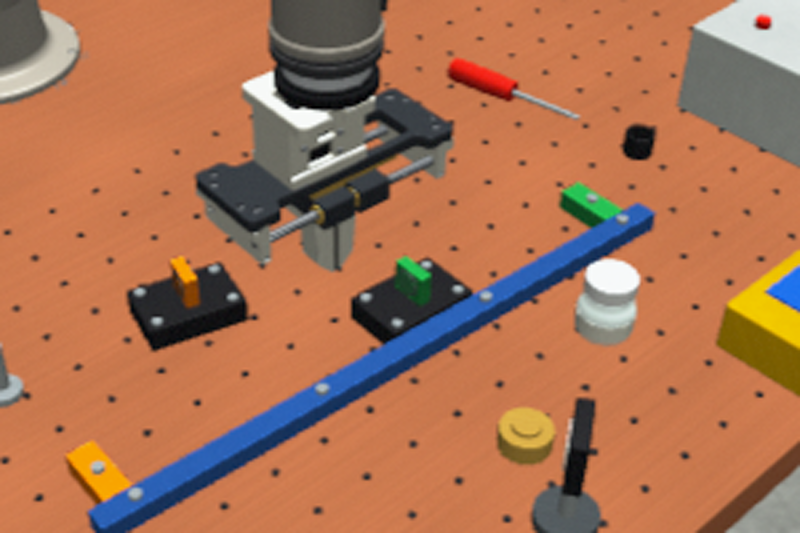

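move_arm(
  rows=[
    [-1,0,-35,0,1],
    [0,0,-35,0,1],
    [0,0,-18,0,1],
    [0,0,-7,0,1],
    [0,10,0,0,1],
    [0.6,10,0,0,1],
    [0.3,5,0,0,1],
    [0.3,5,0,0,1],
    [0.3,5,0,0,1],
    [0.3,5,0,0,1],
  ],
)

```text
time: 7.15
tool_pos: [0.6348, 0.0031, 0.0127]
tool_rot: [-3.14, 0.002, 3.082]
contact_force: [-0.3, -5.6, 3.3]
opening: 0.0006
grip_force: 3.3
```

move_arm(
  rows=[
    [0.5,8,0,0,1],
    [0.5,8,0,0,1],
    [0.5,8,0,0,1],
    [0.5,8,0,0,1],
    [0.5,8,0,0,1],
    [0.4,8,0,0,1],
    [0.5,8,0,0,1],
    [0.5,8,0,0,1],
    [0.4,8,0,0,1],
    [0.5,8,0,0,1],
    [0.4,8,0,0,1],
    [0.4,8,0,0,1],
  ],
)

```text
time: 8.35
tool_pos: [0.6403, 0.0987, 0.0126]
tool_rot: [-3.14, 0.001, 3.081]
contact_force: [-0.7, -5.6, 4.2]
opening: 0.0007
grip_force: 3.6
```

```bash
python3 - <<'E'
from h import *
im=vision.read_camera("scene"); cv2.imwrite("pics/e.png",cv2.resize(im[130:330,250:550,::-1],(800,533),interpolation=cv2.INTER_CUBIC))
c=vision.get_calibration("scene")
for b,s,cc in blobs(masks(im)["green"],20,2000): print(s,cast(cc,.039,c["K"],c["T"]))
E
```

```text
[222   0  14  39 244] [[-0.92758518  0.72745019  0.039     ]]
[239   0  10  16  85] [[-1.05035759  0.89857579  0.039     ]]
[261  50   9  36 105] [[-0.28076621  0.47475483  0.039     ]]
[271  50   4  14  25] [[-0.38526884  0.59061985  0.039     ]]
[296  61   5  13  25] [[-0.21996096  0.58700034  0.039     ]]
[273  65   3  17  26] [[-0.24418455  0.49068815  0.039     ]]
[248  82   8   9  43] [[-0.19930082  0.35632317  0.039     ]]
[231  88  13   8  34] [[-0.19605316  0.28704759  0.039     ]]
[410 199  23  16 195] [[0.67033641 0.24915635 0.039     ]]
[386 214   9  13  66] [[0.65671015 0.15684723 0.039     ]]
```

View pics/e.png

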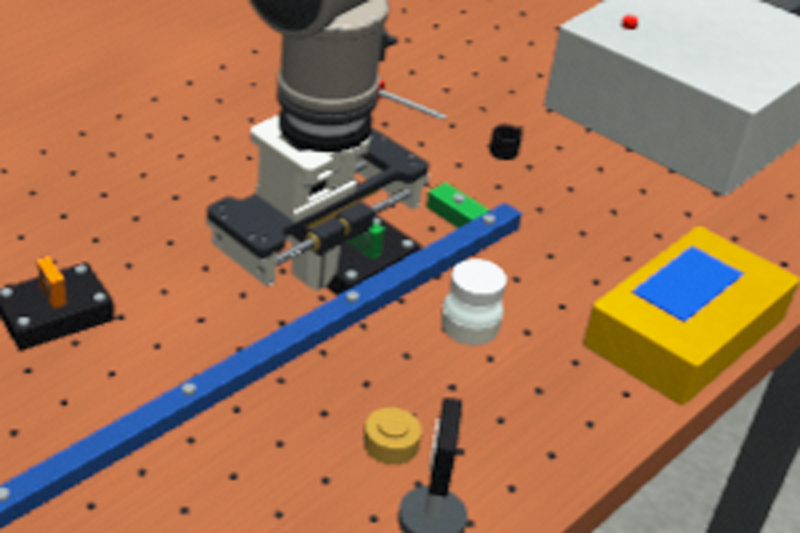

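move_arm(
  rows=[
    [0.5,8,0,0,1],
    [0.5,8,0,0,1],
    [0.4,8,0,0,1],
    [0.5,8,0,0,1],
    [0.4,7,0,0,1],
    [0.3,5,0,0,1],
    [0.2,3,0,0,1],
    [0.1,2,0,0,1],
    [0.1,2,0,0,1],
    [0.1,2,0,0,1],
  ],
)

```text
time: 9.4
tool_pos: [0.6434, 0.1513, 0.0126]
tool_rot: [-3.14, 0.001, 3.081]
contact_force: [-1.4, -7.0, 4.9]
opening: 0.0004
grip_force: 4.3
```

move_arm(
  rows=[
    [0.1,2,0,0,1],
    [0.1,2,0,0,1],
    [0.1,2,0,0,1],
    [0,1,0,0,1],
    [0,1,0,0,1],
  ],
)

```text
time: 9.9
tool_pos: [0.6438, 0.1594, 0.0126]
tool_rot: [-3.14, 0.001, 3.081]
contact_force: [-0.1, -6.3, 5.9]
opening: 0.0001
grip_force: 4.1
```

move_arm(
  rows=[
    [0,1,0,0,1],
    [0.1,1,0,0,1],
    [0,1,0,0,1],
    [0,1,0,0,1],
  ],
)

```text
time: 10.3
tool_pos: [0.6439, 0.1634, 0.0126]
tool_rot: [-3.14, 0.001, 3.081]
contact_force: [-0.7, -7.2, 4.9]
opening: 0.0004
grip_force: 4.0
```

move_arm(
  rows=[
    [0,1,0,0,1],
    [0.1,1,0,0,1],
    [0,1,0,0,1],
  ],
)

```text
time: 10.6
tool_pos: [0.6439, 0.1649, 0.0126]
tool_rot: [-3.138, 0.001, 3.082]
contact_force: [-1.3, -14.2, 6.6]
opening: 0.0004
grip_force: 7.2
```

move_arm(
  rows=[
    [0,-8,0,0,1],
    [-1,-20,0,0,1],
    [0,0,45,0,1],
    [0,0,45,0,1],
    [-45,0,0,0,0.35],
    [-40,30,0,0,0.35],
    [0,40,0,0,0.35],
    [0,25,-20,0,0.35],
    [0,0,-40,0,0.35],
    [0,0,-20,0,0.35],
    [0,0,-10,0,0.35],
    [0,0,0,0,0.35],
  ],
)

```text
time: 11.8
tool_pos: [0.5566, 0.2345, 0.0104]
tool_rot: [-3.141, -0.003, 3.082]
contact_force: [-0.2, 0.5, 0.3]
opening: 0.0296
grip_force: 0.0
```

```bash
python3 - <<'E'
from h import *
im=vision.read_camera("scene"); cv2.imwrite("pics/f.png",cv2.resize(im[150:300,300:500,::-1],(800,600),interpolation=cv2.INTER_CUBIC))
c=vision.get_calibration("scene")
for b,s,cc in blobs(masks(im)["green"],20,2000): 
  if s[1]>150: print(s,cast(cc,.039,c["K"],c["T"]))
E
```

```text
[399 199  34  17 228] [[0.65861501 0.24085524 0.039     ]]
```

View pics/f.png

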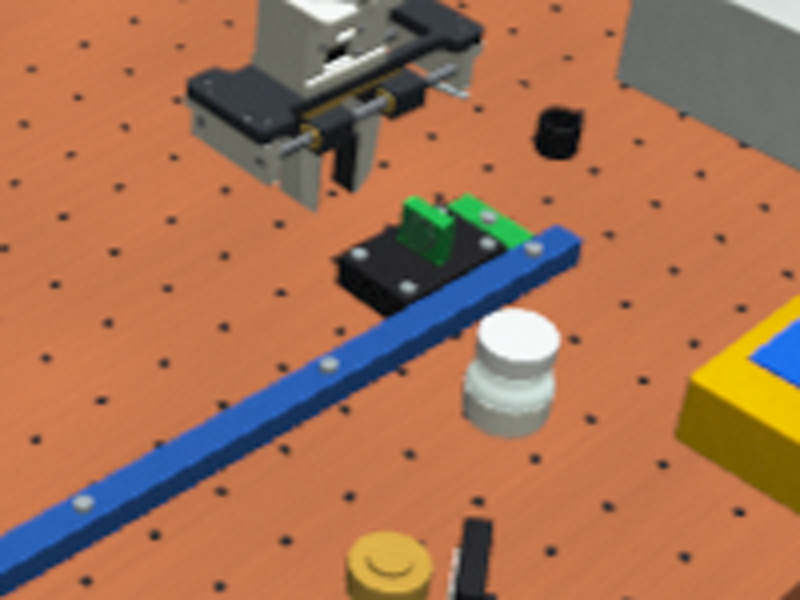

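move_arm(
  rows=[
    [15,-1,0,0,0.35],
    [15,-1,0,0,0.35],
    [8,-1,0,0,0.35],
    [5,0,0,0,0.35],
    [3,0,0,0,0.35],
    [2,0,0,0,0.35],
    [2,0,0,0,0.35],
    [1,0,0,0,0.35],
    [1,0,0,0,0.35],
  ],
)

```text
time: 12.75
tool_pos: [0.6083, 0.2318, 0.0117]
tool_rot: [-3.141, -0.003, 3.082]
contact_force: [-6.5, 0.0, 4.3]
opening: 0.0299
grip_force: 3.2
```

move_arm(
  rows=[
    [1,0,0,0,0.35],
    [1,0,0,0,0.35],
    [0,0,0,0,0.35],
  ],
)

```text
time: 13.05
tool_pos: [0.6083, 0.2317, 0.0117]
tool_rot: [-3.14, -0.007, 3.082]
contact_force: [-11.6, 0.0, 7.3]
opening: 0.0294
grip_force: 5.5
```

move_arm(
  rows=[
    [-8,0.4,0,0,0.35],
    [-40,2,0,0,0.35],
    [0,0,45,0,0.35],
    [0,0,45,0,0.35],
    [-45,0,20,0,0.35],
    [-45,0,0,0,0.35],
    [-20,40,0,0,0.35],
    [-20,40,0,0,0.35],
    [0,40,0,0,0.35],
    [0,40,0,0,0.35],
    [0,40,0,0,0.35],
    [0,0,0,0,0.35],
  ],
)

```text
time: 14.25
tool_pos: [0.4328, 0.4385, 0.1216]
tool_rot: [3.139, 0.002, 3.086]
contact_force: [-0.2, -0.8, -0.8]
opening: 0.0299
grip_force: 0.0
```

```bash
python3 - <<'E'
from h import *
c=vision.get_calibration("top");K,T=c["K"],c["T"]
im=vision.read_camera("top"); M=masks(im)
cv2.imwrite("pics/g.png",cv2.resize(im[180:280,160:280,::-1],(720,600),interpolation=cv2.INTER_CUBIC))
for b,s,cc in blobs(M["black"],300,3000):
    if 200<cc[1]<330: print("blk",s,cc,rect(b,.024,K,T))
for b,s,cc in blobs(M["green"],50,1000): print("green",s,rect(b,.02,K,T))
print(monitor.observe()["tool_pos"])
E
```

```text
blk [  22  146   80  112 2582] [ 79.98140976 207.53020914] (array([689.3, 524.6]), array([140.5, 256.3]), np.float64(1.186))
blk [194 215  47  30 878] [216.29498861 230.32915718] (array([647.8, 221.1]), array([62.1, 96.9]), np.float64(-0.06))
blk [337 278  47  38 923] [359.531961   296.96641387] (array([509.9, -90.2]), array([61.4, 91. ]), np.float64(-0.266))
green [183 215  14  27 272] (array([652.5, 282.7]), array([26.9, 60.4]), np.float64(1.522))
green [209 219   8  17 104] (array([655.1, 233. ]), array([16.2, 38.4]), np.float64(1.523))
[0.43273754 0.43602551 0.1212706 ]
```

View pics/g.png

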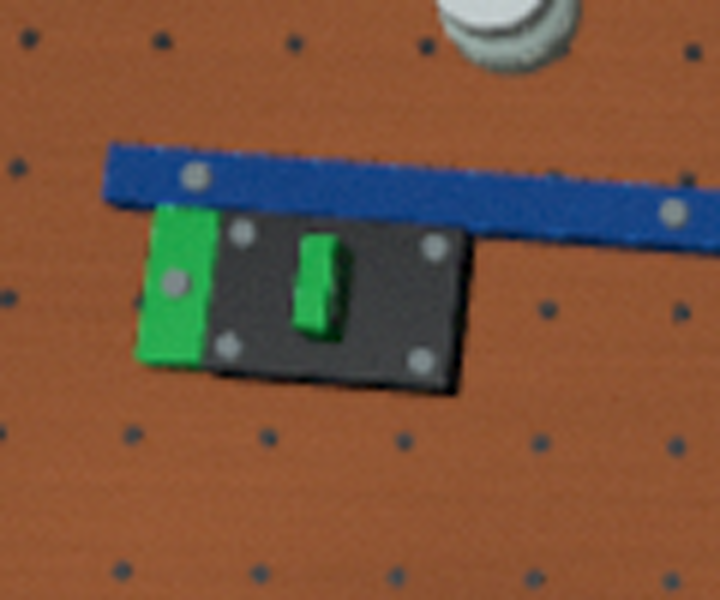

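The crop shows the base tight in the corner: its left side (column ~215) touches the stop, its upper side (rows ~212–230) touches the rail, and its angle of -0.060 matches the rail's -0.058. The amber carriage has not moved.

```bash
python3 -c "
from cell import workorder
print(workorder.hand_in())"
```

```text
the job is handed in; nothing more can be done
None
```

The green carriage is seated square in the corner against the blue rail and the green end stop, the arm is clear, and the job is handed in at about 14 s of the 56 s limit (no verdict was returned).

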